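Load a tape reel on the bag closer and close its hold-down arm

ROBOT

A 7-joint arm with a two-finger parallel gripper is mounted at the origin on the work surface. World frame = base frame: x ahead of the robot, y to its left, z up, the work surface at z = 0. Lengths are in m, angles in rad, forces in N, time in s.
With the tool pointing down it reaches from about 0.4 to 0.85 m from the base axis. Payload 10.4 kg.
Tool frame: the origin (TCP) lies on the front face of the gripper's body, between the roots of the fingers; the fingertips stand 73 mm ahead of it and the grasp point (between the pads) lies 54 mm ahead of it; z points along the fingers, y is the line along which they close (so a half turn about z gives the same grasp; the last joint's range is limited). The gripper opens to 85 mm and grips with 20 to 120 N. Pads are 22 mm wide; open, the fingers measure 114 mm over their backs; the gripper's body (76 mm by 85 mm) begins 54 mm behind the grasp point. The pads swing forward as they close: fully open they stand 13 mm farther back than shut.
Start: joints at [-1.244, 0.332, -0.065, 1.46, 0.022, 1.35, -0.088], TCP at [0.214, 0.587, 0.304] pointing down, gripper open.
Joint ranges: [-2.6, 2.6], [-0.5, 2.12], [-1.47, 1.34], [0.16, 2.42], [-1.27, 4.41], [0.06, 2.06], [-2.6, 2.6]. Speed limits (rad/s): [2.22, 2.22, 2.79, 2.79, 3.14, 3.14, 3.14].

INTERFACE

Orientations are given as a unit quaternion [x, y, z, w].
In Python, from workcell import manip gives the robot as it stands.
- The arm moves only by the shell command python3 -m jog 'ROWS' [FORCE]. ROWS is JSON, a list of rows, each an object with "grip": the gripper command: -1 is fully open, 1 is shut, values between are in proportion; "slide": the shift along the tool's x, y, z in cm, a list of three; "yaw": the turn about the tool's z in rad. A call has 1 to 8 rows; each row shifts and turns the commanded pose from where the row before left it, along the tool's axes as they then stand; what a row does not reach is not made up. A row lasts 1/10 s, in which the tool goes at most 50 mm and 8.59 degrees, less where a joint would pass 70% of its speed; a pose out of reach is approached as far as the arm can. A call with a gripper value outside its range is refused whole. The fingers move at their own pace and stop on an object; FORCE is the grip in N (left out, the last holds). Time passes only in rows, so rows that do not move let the fingers close. It gives the time, the measured TCP pose, the force, the opening and the grip force at its end, in the units of the state.
- manip.get_obs(): the state, without advancing time (a new reading comes with each control period).
- manip.camera(name): name is "scene" or "top" or "wrist"; returns the picture (400x640x3 uint8, blue, green, red); there is no depth.
- manip.calibration(name): a dict with "vfov" (degrees; the focal length in pixels is half the picture's height over the tangent of half this angle, whatever the lens; pixels are square), "cx", "cy" (the principal point, pixels), "camera_from_world" (4x4, takes a point from world to camera coordinates). Camera axes: x right, y down, z forward; pixel columns grow to the right and rows downward; lengths in m; the calibration is good to about 2 mm. A picture is of the moment at which its call begins: read the wrist's pose just before it. calibration takes no time and is no camera call; for the wrist camera it gives the pose at the moment of the call.
- manip.hand_in(): hands the job in; it is judged then, once.
Trained networks look in the newest picture that a camera, given by its name, has taken for a name from the list of things; names that differ only in an ending like _2 or _b are one class to them, and where a whole thing is asked for, a point or a joint stands for the part that bears it (a point fixed in the world has none). Each returns a list of dicts, best first, with "conf" (0 to 1); they miss things now and then, are a little off and sometimes report something else, mostly with a low value. They report only what shows in the picture. A call takes as long as a camera call. They do not tell look-alikes from the thing itself.
- manip.masks_of(thing, camera): "region" (400x640 bool, what is visible of it) and "centre" ([column, row] in pixels, amid what is visible of it).
The state is a dict: "clock": time; "joint_pos": joint angles; "joint_velocities": joint speeds; "tau": joint torques, N m; "position": TCP position; "ee_rot": TCP orientation; "ft_force": force on the tool from outside, world axes, zero at the start; "torque": the same for the moment, N m; "grip_width": opening from 0.0 (shut) to 1.0 (fully open); "grasp_force": force on a finger pad.
Only numpy, scipy, OpenCV 4.12 (cv2) and the standard library are available. Lean on these libraries where they do the work, as an engineer would, in place of code of your own. Each camera call takes 0.05 s, during which the arm holds its last target. There are 200 camera calls.

TASK

Load the yellow tape reel: swing the red hold-down arm well clear of the well, slide the reel along the deck so that it slips down over the upright hub, and press it down until it is fully home on the hub. Then swing the arm back over the reel until its pointer lines up with the red mark on the deck. Leave the blue reel, the empty core and the stacks of cakes where they stand.

Things in the scene. Friction and masses are not known exactly. Their poses are not given: they have to be found in the camera images.
- sealer: fixed tape unit of a bag-closing machine, 300 (x) x 420 (y) mm, with a flat aluminium loading deck 70 mm above the table; origin under the deck's centre at table height, own x away from the robot at yaw 0, z up. A 116 mm well with the hub is at own (0, -100) mm; the reels stand on the +y part. A white housing, 110 mm high, stands along the +x edge (own x 155 to 205, y -50 to 210 mm)
- fence (a point): middle of the top of the low blue fence on the deck, 12 mm high, that curves round the well's -y side, 57 mm from the hub's axis, to about 70 degrees either side of here; a reel pushed against it stands over the hub
- hub_top (a point): centre of the top of the dark steel hub, an upright shaft of 42 mm diameter with a 3 mm bevel, 1 mm below the deck. Round it in the well lies a white platform that starts 15 mm below the deck and stays where it is left; it gives way by 15 mm when what lies on it is pressed with about 10 N
- hub_home (a point): point on the hub's axis, 30 mm below the deck, where the centre of the underside of a reel lies when it is fully home (its top then stands 14 mm above the deck, 29 mm when it has only dropped over the hub)
- yellow_reel: yellow reel of tape with a cardboard core, a ring of 110 mm outer diameter, bore 47 mm, 44 mm high, 0.2 to 0.45 kg, standing flat on the deck; origin at the centre of its underside, z up along the bore. Too wide to be taken across
- blue_reel: the same reel in blue, which stays on the deck; origin at the centre of its underside
- clamp (a joint): red hold-down arm, angle in rad about an upright axis: 0 when it points across the hub to the red mark (along the unit's +x), growing clockwise seen from above (towards the unit's -y, away from the reels); goes from -0.5 to 1.7 and stays where it is left
- clamp_hinge (a point): point on the arm's hinge axis, 100 mm on the -x side of the hub, 23 mm above the deck. The arm is 18 mm wide, its underside 18 mm and its top 28 mm above the deck, with a steel pointer that ends 173 mm from the hinge
- clamp_grip (a point): middle (in height 10 mm under the top) of the black upright round handle on the arm, 18 mm diameter, 40 mm high, from 28 to 68 mm above the deck, 120 mm from the hinge
- red_mark (a point): near end of the painted red line on the deck to which the arm's pointer must point, 85 mm beyond the hub on the side away from the hinge
- core: empty cardboard core, a tube of 53 mm diameter, 44 mm high, upright on the deck's corner; origin at the centre of its underside
- cakes0: stack of square cakes, 75 x 75 x 60 mm, on the table; origin at the centre of its underside
- cakes1: stack of square cakes, 75 x 75 x 72 mm, on the table; origin at the centre of its underside
- cakes2: stack of square cakes, 75 x 75 x 60 mm, on the table; origin at the centre of its underside
Not all that is in view belongs to the job. Of the things like the yellow_reel, leave any that is black, orange or turquoise; of the rest the smaller one is meant.

How it is judged:
By the outcome, as a careful person would: the job done as asked, in the order asked, and still so for the second after the job is handed in, with the robot touching nothing.
It also fails if it takes over 72 s, if anything falls off the work surface, if the arm or the gripper's body presses on something with over 40 N, if the wrist force passes 120 N, or if a joint passes its speed limit or range.

## Working session

There is one attempt and no reset: what is moved stays moved. The work goes in short steps, Python scripts to look and compute and a shell command to move; the robot and the scene stay as the last step left them, time stands still between calls to the robot, and variables do not carry over. Pictures are saved under pics/ and viewed, at most 10 in all, crops included, and the job is handed in when it is done.

```bash
mkdir -p pics; ls
python3 - <<'E'
from workcell import manip
import cv2,numpy as np
o=manip.get_obs();print({k:np.round(v,3).tolist() for k,v in o.items()})
for c in ["scene","top"]:
    im=manip.camera(c);cv2.imwrite(f"pics/{c}0.png",im)
    k=manip.calibration(c);print(c,k['vfov'],k['cx'],k['cy'],np.round(k['camera_from_world'],4).tolist())
    for t in ["sealer","yellow_reel","blue_reel","clamp","clamp_grip","hub_top","core","red_mark","fence"]:
        try:
            for d in manip.masks_of(t,c)[:4]: print(t,round(d['conf'],2),np.round(d['centre']).tolist(),int(d['region'].sum()))
        except Exception as e: print(t,e)
E
```

```text
pics
{'clock': 0.0, 'joint_pos': [-1.244, 0.333, -0.065, 1.461, 0.022, 1.35, -0.088], 'joint_velocities': [0.002, -0.0, 0.002, 0.001, -0.001, -0.001, 0.001], 'tau': [-0.002, -62.544, 0.048, -39.159, 0.016, 0.01, 0.0], 'position': [0.214, 0.587, 0.303], 'ee_rot': [0.174, 0.985, -0.001, -0.0], 'ft_force': [0.079, -0.44, -0.539], 'torque': [0.006, -0.055, -0.004], 'grasp_force': 0.0, 'grip_width': 0.999}
scene 45.312035916279925 312.9020822147995 201.34005578487503 [[0.7462, 0.6656, -0.0138, -0.3745], [0.5671, -0.6463, -0.5106, -0.2245], [-0.3488, 0.3732, -0.8597, 1.5608], [0.0, 0.0, 0.0, 1.0]]
sealer 0.75 [327.0, 245.0] 16008
yellow_reel 0.98 [413.0, 173.0] 1166
yellow_reel 0.92 [372.0, 149.0] 1120
yellow_reel 0.87 [323.0, 126.0] 1708
yellow_reel 0.85 [321.0, 180.0] 1330
blue_reel 0.8 [374.0, 211.0] 1335
clamp 0.74 [296.0, 239.0] 495
clamp_grip 0.83 [296.0, 239.0] 479
clamp_grip 0.44 [158.0, 306.0] 1166
core 0.56 [328.0, 287.0] 344
red_mark 0.87 [330.0, 244.0] 15577
fence 0.68 [328.0, 244.0] 15741
top 44.48560198478325 313.1025107930359 204.76200479325928 [[0.0008, -1.0, 0.0031, -0.0231], [-0.9929, -0.0012, -0.1192, 0.5156], [0.1192, -0.003, -0.9929, 1.323], [0.0, 0.0, 0.0, 1.0]]
sealer 0.78 [310.0, 184.0] 16455
yellow_reel 0.92 [414.0, 304.0] 2683
yellow_reel 0.84 [194.0, 220.0] 1193
yellow_reel 0.79 [191.0, 162.0] 1163
yellow_reel 0.7 [278.0, 210.0] 1249
blue_reel 0.65 [265.0, 152.0] 1303
clamp 0.87 [346.0, 201.0] 430
clamp 0.61 [151.0, 203.0] 948
clamp_grip 0.59 [344.0, 192.0] 472
hub_top 0.71 [311.0, 181.0] 16999
core 0.6 [375.0, 134.0] 213
red_mark 0.65 [309.0, 178.0] 16951
fence 0.92 [311.0, 181.0] 16695
```

View pics/top0.png

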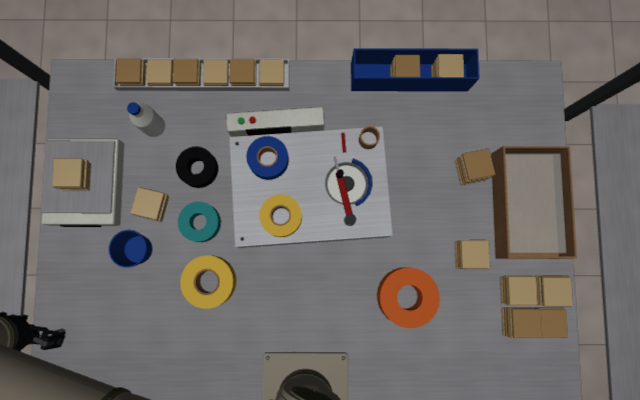

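View pics/scene0.png

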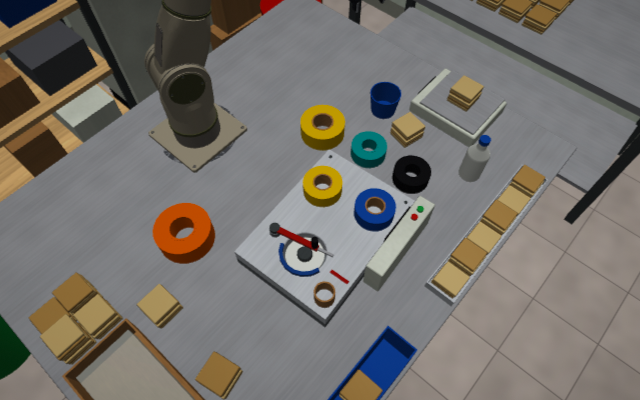

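```bash
cat > h.py <<'E'
from workcell import manip
import cv2,numpy as np
def cal(c):
    k=manip.calibration(c);return 200/np.tan(np.radians(k['vfov'])/2),k['cx'],k['cy'],np.array(k['camera_from_world'])
def bp(c,uv,z,K=None):
    f,cx,cy,T=K or cal(c);R,t=T[:3,:3],T[:3,3];o=-R.T@t
    d=R.T@np.array([(uv[0]-cx)/f,(uv[1]-cy)/f,1]);return o+d*(z-o[2])/d[2]
def proj(c,P,K=None):
    f,cx,cy,T=K or cal(c);p=T[:3,:3]@np.array(P)+T[:3,3];return np.array([f*p[0]/p[2]+cx,f*p[1]/p[2]+cy])
def to(target,yaw=0.):
    """tool slide (cm) to take the TCP to target"""
    from scipy.spatial.transform import Rotation as Ro
    o=manip.get_obs();R=Ro.from_quat(o['ee_rot']).as_matrix()
    return np.round(R.T@(np.array(target)-o['position'])*100,2), 'tooly dir deg',np.round(np.degrees(np.arctan2(R[1,1],R[0,1])),1)
E
python3 - <<'E'
from h import *
im=cv2.imread('pics/top0.png')
g=cv2.cvtColor(im,cv2.COLOR_BGR2HSV)
c=cv2.resize(im[110:260,215:405],None,fx=4,fy=4,interpolation=cv2.INTER_CUBIC);cv2.imwrite('pics/crop0.png',c)
for n,p,z in [('c1',(231,134),.07),('c2',(382,128),.07),('c3',(391,236),.07),('c4',(235,246),.07),('hub',(347.5,184),.069),('hinge',(350,219.5),.098),('yel',(281,215),.114),('blue',(267.5,157),.114),('mark',(344,150),.07),('core',(369,137),.114)]:
    print(n,np.round(bp('top',p,z),4))
E
```

```text
c1 [0.7055 0.2022 0.07  ]
c2 [ 0.7231 -0.2111  0.07  ]
c3 [ 0.4272 -0.2304  0.07  ]
c4 [0.4002 0.1852 0.07  ]
hub [ 0.5677 -0.1155  0.069 ]
hinge [ 0.4688 -0.1192  0.098 ]
yel [0.4789 0.0608 0.114 ]
blue [0.6319 0.0976 0.114 ]
mark [ 0.6614 -0.1066  0.07  ]
core [ 0.6862 -0.1699  0.114 ]
```

View pics/crop0.png

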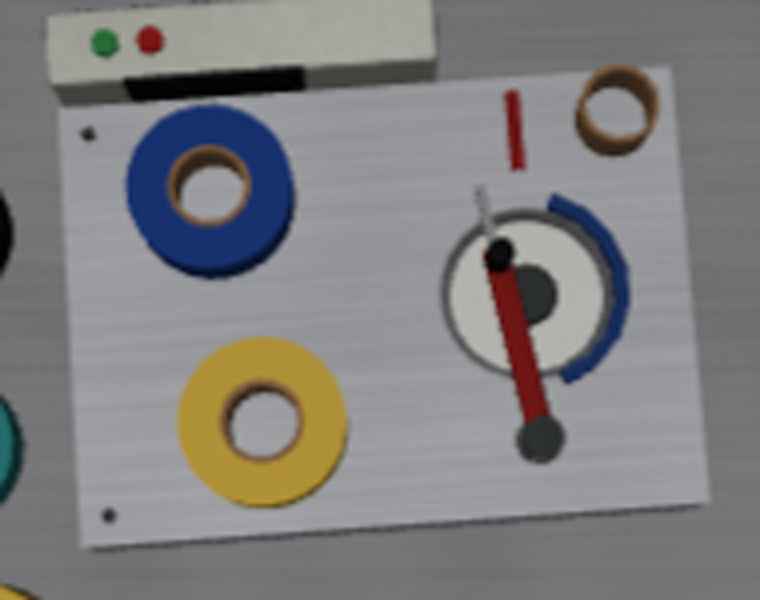

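Run:
```python
from h import *
o=lambda u,v:(215+u/4,110+v/4)
P={}
for n,p,z in [('well',(525,292.5),.07),('hub',(525,294.5),.069),('hinge',(541,439),.098),('mark',(518,168),.07),('hand',(501,247),.138),('yel',(263,421),.114),('blue',(211,186),.114)]:
    P[n]=bp('top',o(*p),z);print(n,np.round(P[n],4))
a=lambda d:np.arctan2(d[1],d[0])
print('yaw hinge->mark',a(P['mark']-P['hinge']),'hinge->hub',a(P['hub']-P['hinge']),'arm',a(P['hand']-P['hinge']),[np.linalg.norm((P[k]-P['hinge'])[:2]) for k in('hub','hand','mark')])
print(to([.50,-.06,.34]))
k=manip.calibration('wrist');print(np.round(-np.array(k['camera_from_world'])[:3,:3].T@np.array(k['camera_from_world'])[:3,3],3),k['vfov'],np.round(k['camera_from_world'],3)[:3,:3].tolist())
```

```text
well [ 0.57  -0.112  0.07 ]
hub [ 0.5688 -0.1121  0.069 ]
hinge [ 0.4681 -0.1198  0.098 ]
mark [ 0.6558 -0.1079  0.07  ]
hand [ 0.5883 -0.092   0.138 ]
yel [0.4782 0.0614 0.114 ]
blue [0.6333 0.0969 0.114 ]
yaw hinge->mark 0.06343057146229439 hinge->hub 0.07650946193413913 arm 0.22776828872098945 [np.float64(0.1009177328746203), np.float64(0.1233418473183446), np.float64(0.18804306515969274)]
(array([-49.03, -51.01,  -3.61]), 'tooly dir deg', np.float64(70.0))
[0.146 0.612 0.373] 64.27979179518685 [[0.343, 0.939, 0.001], [0.9, -0.328, 0.287], [0.27, -0.098, -0.958]]
```

```bash
R='{"grip":-1,"slide":[-3.27,-3.4,-0.3],"yaw":0}'; python3 -m jog '[{"grip":-1,"slide":[-3.27,-3.4,-0.3],"yaw":0},{"grip":-1,"slide":[-3.27,-3.4,-0.3],"yaw":0},{"grip":-1,"slide":[-3.27,-3.4,-0.3],"yaw":0},{"grip":-1,"slide":[-3.27,-3.4,-0.3],"yaw":0},{"grip":-1,"slide":[-3.27,-3.4,-0.3],"yaw":0},{"grip":-1,"slide":[-3.27,-3.4,-0.3],"yaw":0},{"grip":-1,"slide":[-3.27,-3.4,-0.3],"yaw":0},{"grip":-1,"slide":[-3.27,-3.4,-0.3],"yaw":0}]'
python3 - <<'E'
from h import *
print(to([.50,-.06,.34]),manip.get_obs()['joint_pos'])
E
```

```text
clock: 1.8
position: [0.3672, 0.2401, 0.3283]
ee_rot: [0.174, 0.985, 0.0, 0.0]
ft_force: [0.2, 0.5, 0.4]
grip_width: 0.999
grasp_force: 0.0
(array([-22.76, -23.64,  -1.19]), 'tooly dir deg', np.float64(70.0)) [-0.88172083 -0.10745968  0.18505469  1.89229168  0.01980909  1.35402927
  0.51911256]
```

```bash
python3 -m jog '[{"grip":-1,"slide":[-3.3,-3.4,-0.2],"yaw":0},{"grip":-1,"slide":[-3.3,-3.4,-0.2],"yaw":0},{"grip":-1,"slide":[-3.3,-3.4,-0.2],"yaw":0},{"grip":-1,"slide":[-3.3,-3.4,-0.2],"yaw":0},{"grip":-1,"slide":[-3.3,-3.4,-0.2],"yaw":0},{"grip":-1,"slide":[-3.3,-3.4,-0.2],"yaw":0},{"grip":-1,"slide":[-3,-3.2,0],"yaw":0},{"grip":-1,"slide":[0,0,0],"yaw":0}]'
python3 - <<'E'
from h import *
print(to([.50,-.06,.34]),manip.get_obs()['joint_pos'])
K=cal('wrist')
im=manip.camera('wrist');cv2.imwrite('pics/w0.png',im);np.save('pics/w0K.npy',K[3]);print(K[:3])
E
```

```text
clock: 2.6
position: [0.5008, -0.0638, 0.3403]
ee_rot: [0.178, 0.984, -0.001, 0.001]
ft_force: [-0.3, 0.8, -0.7]
grip_width: 0.997
grasp_force: 0.0
(array([0.21, 0.33, 0.03]), 'tooly dir deg', np.float64(69.5)) [-0.5693526   0.0273224   0.62404721  1.74625427 -0.01424434  1.37177049
  1.27020673]
(np.float64(318.33469752682845), 318.17240416753754, 199.7583698203134)
```

View pics/w0.png

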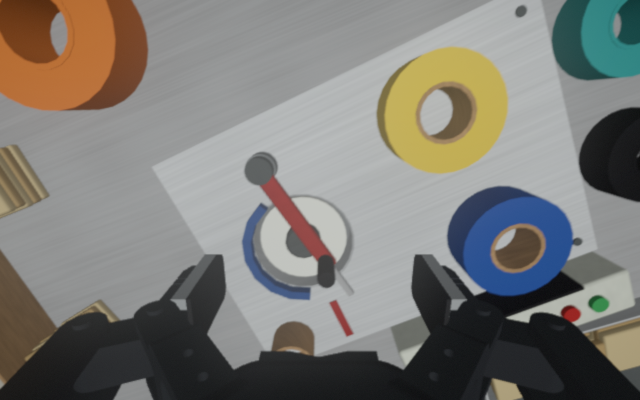

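Run:
```python
from h import *
K=(318.3347,318.1724,199.7584,np.load('pics/w0K.npy'))
im=cv2.imread('pics/w0.png');hsv=cv2.cvtColor(im,cv2.COLOR_BGR2HSV)
a=lambda d:np.arctan2(d[1],d[0])
P={n:bp('wrist',p,z,K) for n,p,z in [('hub',(304,240),.069),('hinge',(262,163),.1),('mark',(333,303),.07),('hand',(326,261),.138),('handbase',(326,282),.1)]}
for n in P:print(n,np.round(P[n],4))
print(proj('wrist',[*P['hand'][:2],.098],K))
for nm in['mark','hub','hand']:print(nm,a(P[nm]-P['hinge']),np.linalg.norm((P[nm]-P['hinge'])[:2]))
# yellow top face fit: bright yellow
m=cv2.inRange(hsv,(20,100,150),(32,255,255));m[:,:370]=0;m[200:]=0
c=max(cv2.findContours(m,cv2.RETR_EXTERNAL,cv2.CHAIN_APPROX_NONE)[0],key=cv2.contourArea)
q=np.array([bp('wrist',p[0],.114,K)[:2] for p in cv2.convexHull(c)],np.float32)
print('yellow',cv2.minEnclosingCircle(q))
```

```text
hub [ 0.5687 -0.1073  0.069 ]
hinge [ 0.4654 -0.1099  0.1   ]
mark [ 0.6596 -0.1041  0.07  ]
hand [ 0.5685 -0.0816  0.138 ]
handbase [ 0.6116 -0.0965  0.1   ]
[325.15736091 243.24671877]
mark 0.02970449373627981 0.19424478403698953
hub 0.025368168446521323 0.10333513543475766
hand 0.2674459719380334 0.10690300008519614
yellow ((0.4802221357822418, 0.06467089802026749), 0.054810650646686554)
```

Run:
```python
from h import *
K=(318.3347,318.1724,199.7584,np.load('pics/w0K.npy'))
print(bp('wrist',(326,279),.138,K))
print(to([.585,-.089,.26]),to([.585,-.089,.182]))
```

```text
[ 0.58657906 -0.08822532  0.138     ]
(array([-8.91,  0.3 ,  8.01]), 'tooly dir deg', np.float64(69.7)) (array([-8.91,  0.31, 15.81]), 'tooly dir deg', np.float64(69.7))
```

```bash
python3 -m jog '[{"grip":-1,"slide":[-3,0.1,1],"yaw":0},{"grip":-1,"slide":[-3,0.1,1.5],"yaw":0},{"grip":-1,"slide":[-2.9,0.1,2],"yaw":0},{"grip":-1,"slide":[0,0,2],"yaw":-0.13},{"grip":-1,"slide":[0,0,1.5],"yaw":-0.13},{"grip":-1,"slide":[0,0,1],"yaw":-0.13},{"grip":-1,"slide":[0,0,0],"yaw":-0.13},{"grip":-1,"slide":[0,0,0],"yaw":-0.1}]'
python3 - <<'E'
from h import *
print(to([.586,-.089,.182]),manip.get_obs()['joint_pos'])
K=cal('wrist');im=manip.camera('wrist');cv2.imwrite('pics/w1.png',im);np.save('pics/w1K.npy',K[3])
E
```

```text
clock: 3.45
position: [0.5845, -0.0841, 0.2494]
ee_rot: [-0.138, 0.99, 0.0, -0.0]
ft_force: [0.3, 0.1, -0.5]
grip_width: 0.999
grasp_force: 0.0
(array([-0.02, -0.52,  6.74]), 'tooly dir deg', np.float64(105.9)) [-0.38490016  0.3162887   0.55075274  1.65479299 -0.17483157  1.22091594
  2.0519091 ]
```

View pics/w1.png

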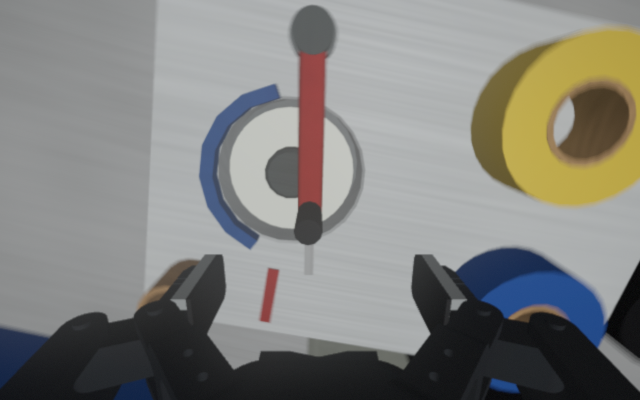

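Run:
```python
from h import *
K=(318.3347,318.1724,199.7584,np.load('pics/w1K.npy'))
a=lambda d:np.arctan2(d[1],d[0])
P={n:bp('wrist',p,z,K) for n,p,z in [('hub',(290,173),.069),('well',(290,169),.07),('hinge',(313,30),.1),('mark',(272,269),.07),('hand',(308,231),.138),('ptr',(309,274),.092)]}
for n in P:print(n,np.round(P[n],4),a(P[n]-P['hinge']),np.linalg.norm((P[n]-P['hinge'])[:2]))
print(to([*P['hand'][:2],.182]))
```

```text
hub [ 0.5711 -0.1114  0.069 ] 0.08017135159435491 0.0984530645727128
well [ 0.5677 -0.1122  0.07  ] 0.07485697037762926 0.09505005245140483
hinge [ 0.4729 -0.1193  0.1   ] 0.0 0.0
mark [ 0.6577 -0.1052  0.07  ] 0.07591901899902372 0.18531490526857738
hand [ 0.5874 -0.0899  0.138 ] 0.2512443202035589 0.11817348024057892
ptr [ 0.6413 -0.0757  0.092 ] 0.25341318056018663 0.1739533554846189
(array([-0.12, -0.64,  6.76]), 'tooly dir deg', np.float64(106.2))
```

```bash
python3 -m jog '[{"grip":-1,"slide":[-0.1,-0.6,2],"yaw":0},{"grip":-1,"slide":[0,0,2.5],"yaw":0},{"grip":-1,"slide":[0,0,2.2],"yaw":0},{"grip":0.8,"slide":[0,0,0],"yaw":0},{"grip":0.8,"slide":[0,0,0],"yaw":0},{"grip":0.8,"slide":[0,0,0],"yaw":0},{"grip":0.8,"slide":[0,0,0],"yaw":0},{"grip":0.8,"slide":[0,0,0],"yaw":0}]' 30
```

```text
clock: 4.3
position: [0.5877, -0.091, 0.184]
ee_rot: [-0.135, 0.991, 0.0, 0.001]
ft_force: [-0.9, 0.8, 4.6]
grip_width: 0.196
grasp_force: 29.7
```

```bash
python3 -m jog '[{"grip":0.8,"slide":[0.12,-1.68,0],"yaw":0.14},{"grip":0.8,"slide":[0.12,-1.68,0],"yaw":0.14},{"grip":0.8,"slide":[0.12,-1.68,0],"yaw":0.14},{"grip":0.8,"slide":[0.12,-1.68,0],"yaw":0.14},{"grip":0.8,"slide":[0.12,-1.68,0],"yaw":0.14},{"grip":0.8,"slide":[0.12,-1.68,0],"yaw":0.14},{"grip":0.8,"slide":[0,0,0],"yaw":0},{"grip":0.8,"slide":[0,0,0],"yaw":0}]'
python3 - <<'E'
from h import *
o=manip.get_obs();print(o['position'],o['joint_pos'],np.arctan2(o['position'][1]+.1193,o['position'][0]-.472), to([.5,0,.2]))
E
```

```text
clock: 5.1
position: [0.5703, -0.1866, 0.1837]
ee_rot: [0.281, 0.96, 0.002, -0.003]
ft_force: [-19.6, 12.3, 22.2]
grip_width: 0.196
grasp_force: 31.4
[ 0.57030386 -0.18662042  0.18374432] [-0.3282591   0.45002002  0.72638019  1.69952734 -0.32967933  1.12456539
  1.495613  ] -0.6004650410884088 (array([16.  , 11.92, -1.49]), 'tooly dir deg', np.float64(57.3))
```

```bash
python3 -m jog '[{"grip":0.8,"slide":[0.4,-1.66,-0.2],"yaw":0.14},{"grip":0.8,"slide":[0.2,-1.66,-0.1],"yaw":0.14},{"grip":0.8,"slide":[0.13,-1.66,0],"yaw":0.14},{"grip":0.8,"slide":[0.13,-1.66,0],"yaw":0.14},{"grip":0.8,"slide":[0.13,-1.66,0],"yaw":0.14},{"grip":0.8,"slide":[0.13,-1.66,0],"yaw":0.14},{"grip":0.8,"slide":[0,0,0],"yaw":0},{"grip":0.8,"slide":[0,0,0],"yaw":0}]'
python3 - <<'E'
from h import *
o=manip.get_obs();print(o['position'],o['joint_pos'],np.arctan2(o['position'][1]+.1193,o['position'][0]-.472), to([.5,0,.2]))
E
```

```text
clock: 5.9
position: [0.4866, -0.2369, 0.1843]
ee_rot: [0.648, 0.762, 0.0, -0.003]
ft_force: [-1.3, 5.2, -14.9]
grip_width: 0.196
grasp_force: 30.7
[ 0.48664787 -0.23691704  0.18427901] [-0.43835881  0.373174    0.97024337  1.86320911 -0.34732174  1.09142586
  0.82671666] -1.4468956132095498 (array([23.17,  5.12, -1.49]), 'tooly dir deg', np.float64(9.3))
```

```bash
python3 -m jog '[{"grip":0.2,"slide":[0,0,0],"yaw":0},{"grip":0.2,"slide":[0,0,0],"yaw":0},{"grip":0.2,"slide":[0,0,-1.5],"yaw":0},{"grip":0.2,"slide":[0,0,-2.5],"yaw":0},{"grip":0.2,"slide":[0,0,-2.5],"yaw":0},{"grip":0.5,"slide":[4.25,0.6,0],"yaw":0},{"grip":1,"slide":[4.25,0.6,0],"yaw":0},{"grip":1,"slide":[4.25,0.6,0],"yaw":0}]'
python3 -m jog '[{"grip":1,"slide":[4.25,0.6,0],"yaw":0},{"grip":1,"slide":[4.25,0.6,0],"yaw":0},{"grip":1,"slide":[3,0.6,0],"yaw":0},{"grip":1,"slide":[0,0,0],"yaw":0},{"grip":1,"slide":[0,0,0],"yaw":0}]'
python3 - <<'E'
from h import *
K=cal('wrist');im=manip.camera('wrist');cv2.imwrite('pics/w2.png',im)
print(to([.4795,.063,.164]),manip.get_obs()['joint_pos'])
hsv=cv2.cvtColor(im,cv2.COLOR_BGR2HSV)
im=manip.camera('top');cv2.imwrite('pics/t2.png',im)
E
```

```text
clock: 6.7
position: [0.4858, -0.1097, 0.2525]
ee_rot: [0.649, 0.761, 0.001, 0.001]
ft_force: [0.2, 0.3, 0.3]
grip_width: 0.001
grasp_force: 0.0
clock: 7.2
position: [0.4853, 0.006, 0.2521]
ee_rot: [0.648, 0.762, 0.001, 0.001]
ft_force: [0.7, -0.4, -0.0]
grip_width: 0.0
grasp_force: 0.0
(array([5.8 , 0.34, 8.79]), 'tooly dir deg', np.float64(9.2)) [-0.9955991   0.04807824  0.93051531  1.92905929 -0.04172268  1.18263663
  0.10982015]
```

View pics/w2.png

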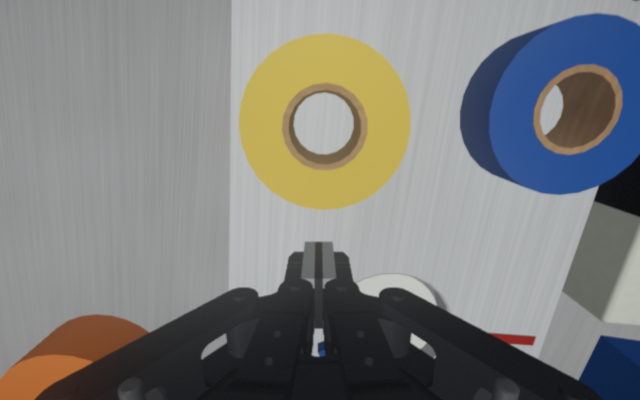

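Run:
```python
from h import *
im=cv2.imread('pics/w2.png');hsv=cv2.cvtColor(im,cv2.COLOR_BGR2HSV)
m=cv2.inRange(hsv,(20,80,120),(32,255,255));m[:,:230]=0;m[230:]=0
c=max(cv2.findContours(m,cv2.RETR_EXTERNAL,cv2.CHAIN_APPROX_NONE)[0],key=cv2.contourArea)
q=np.array([bp('wrist',p[0],.114)[:2] for p in cv2.convexHull(c)],np.float32)
(x,y),r=cv2.minEnclosingCircle(q);print(x,y,r,to([x,y,.164]))
```

```text
0.4803341031074524 0.06320264935493469 0.054540641605854034 (array([5.85, 0.44, 8.76]), 'tooly dir deg', np.float64(9.1))
```

```bash
python3 -m jog '[{"grip":1,"slide":[3,0.2,0],"yaw":0},{"grip":1,"slide":[2.85,0.24,1],"yaw":0},{"grip":1,"slide":[0,0,2],"yaw":0.09},{"grip":1,"slide":[0,0,1.5],"yaw":0},{"grip":1,"slide":[0,0,1.5],"yaw":0},{"grip":1,"slide":[0,0,1.5],"yaw":0},{"grip":1,"slide":[0,0,1.2],"yaw":0},{"grip":1,"slide":[0,0,0],"yaw":0}]'
python3 - <<'E'
from h import *
print(to([.4803,.0632,.164]),'to hub x, clear', to([.4803+.0885,.0632,.164]))
E
```

```text
clock: 8.1
position: [0.4793, 0.0636, 0.1629]
ee_rot: [0.682, 0.731, -0.001, -0.0]
ft_force: [0.0, -0.2, 0.7]
grip_width: -0.003
grasp_force: 0.0
(array([-0.05,  0.1 , -0.11]), 'tooly dir deg', np.float64(4.0)) to hub x, clear (array([-0.66,  8.93, -0.13]), 'tooly dir deg', np.float64(4.0))
```

```bash
python3 -m jog '[{"grip":0.75,"slide":[0,0,0],"yaw":0},{"grip":0.72,"slide":[0,0,0],"yaw":0},{"grip":0.7,"slide":[0,0,0],"yaw":0},{"grip":0.7,"slide":[-0.8,0,0],"yaw":0},{"grip":0.7,"slide":[-1.6,0,0],"yaw":0},{"grip":0.7,"slide":[-2,0,0],"yaw":0},{"grip":0.7,"slide":[-2,0,0],"yaw":0},{"grip":0.7,"slide":[-2,0,0],"yaw":0}]' 20
python3 - <<'E'
from h import *
print(manip.get_obs()['joint_pos'],to([.569,-.111,.163]))
E
```

```text
clock: 8.9
position: [0.4858, -0.0196, 0.1643]
ee_rot: [0.681, 0.732, 0.001, -0.0]
ft_force: [0.7, 3.1, 1.1]
grip_width: 0.148
grasp_force: 1.8
[-0.87446204  0.2158163   0.91167008  2.01956216 -0.20435767  0.99751487
  0.20925728] (array([-9.71,  7.64,  0.12]), 'tooly dir deg', np.float64(4.1))
```

```bash
python3 -m jog '[{"grip":0.7,"slide":[-0.6,1.2,0],"yaw":0},{"grip":0.7,"slide":[-0.8,1.6,0],"yaw":0},{"grip":0.7,"slide":[-0.8,1.7,0],"yaw":0},{"grip":0.7,"slide":[-0.8,1.7,0],"yaw":0},{"grip":0.7,"slide":[-0.6,1.4,0],"yaw":0},{"grip":0.7,"slide":[-1.3,0,0],"yaw":0},{"grip":0.7,"slide":[-1.5,0,0],"yaw":0},{"grip":0.7,"slide":[0,0,0],"yaw":0}]' 20
python3 - <<'E'
from h import *
print(to([.569,-.111,.163]))
im=manip.camera('top');c=cv2.resize(im[110:260,215:405],None,fx=4,fy=4,interpolation=cv2.INTER_CUBIC);cv2.imwrite('pics/t3.png',c)
E
```

```text
clock: 9.7
position: [0.5652, -0.0809, 0.1642]
ee_rot: [0.683, 0.73, -0.0, 0.001]
ft_force: [-0.5, -0.1, 0.7]
grip_width: 0.151
grasp_force: 0.0
(array([-3.02,  0.18,  0.13]), 'tooly dir deg', np.float64(3.8))
```

View pics/t3.png

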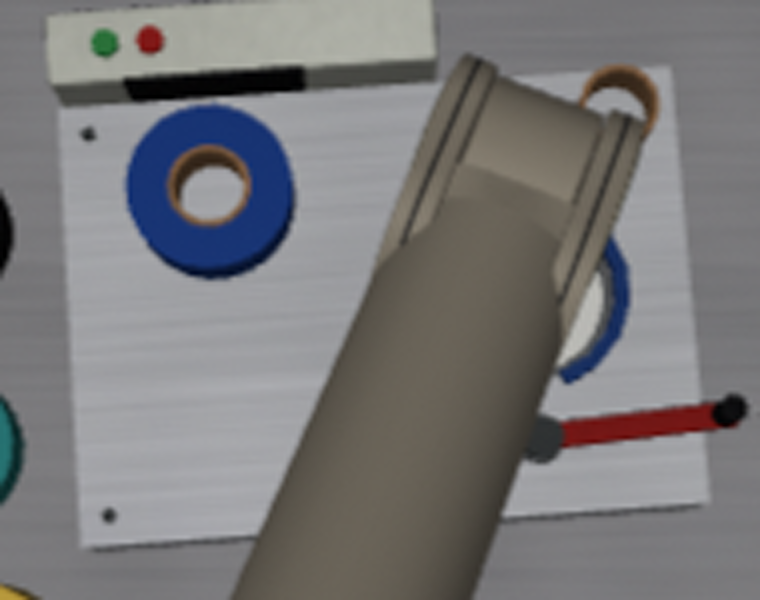

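```bash
python3 -m jog '[{"grip":0.7,"slide":[-0.8,0.1,0],"yaw":0},{"grip":0.7,"slide":[-0.8,0,0],"yaw":0},{"grip":0.7,"slide":[-0.6,0,0],"yaw":0},{"grip":0.7,"slide":[-0.4,0,0],"yaw":0},{"grip":0.7,"slide":[-0.3,0,0],"yaw":0},{"grip":0.7,"slide":[-0.2,0,0],"yaw":0},{"grip":0.7,"slide":[-0.1,0,0],"yaw":0},{"grip":0.7,"slide":[0,0,0],"yaw":0}]' 20
python3 - <<'E'
from h import *
print(to([.569,-.111,.163]))
K=cal('wrist');im=manip.camera('wrist');cv2.imwrite('pics/w4.png',im);np.save('pics/w4K.npy',K[3])
E
```

```text
clock: 10.55
position: [0.5693, -0.1094, 0.1639]
ee_rot: [0.682, 0.732, -0.0, 0.0]
ft_force: [-0.2, 1.1, -1.1]
grip_width: 0.152
grasp_force: 0.6
(array([-0.16, -0.04,  0.09]), 'tooly dir deg', np.float64(4.1))
```

View pics/w4.png

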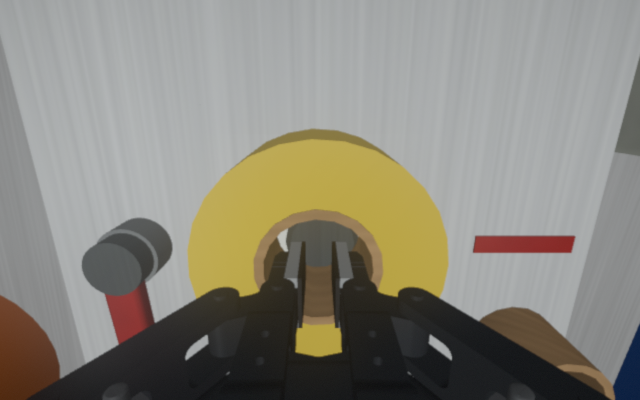

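```bash
python3 -m jog '[{"grip":0.7,"slide":[-0.1,0,0],"yaw":0},{"grip":0.7,"slide":[-0.1,0,0],"yaw":0},{"grip":0.7,"slide":[-0.1,0,0],"yaw":0},{"grip":0.7,"slide":[-0.1,0,0],"yaw":0},{"grip":0.7,"slide":[-0.1,0,0],"yaw":0},{"grip":0.7,"slide":[0,0,0],"yaw":0}]' 20
python3 - <<'E'
from h import *
print(to([.569,-.111,.163]))
def fit(im,K):
    hsv=cv2.cvtColor(im,cv2.COLOR_BGR2HSV)
    m=cv2.inRange(hsv,(20,80,150),(32,255,255));m[290:]=0
    c=max(cv2.findContours(m,cv2.RETR_EXTERNAL,cv2.CHAIN_APPROX_NONE)[0],key=cv2.contourArea)[:,0]
    h=cv2.convexHull(c)[:,0];h=h[(h[:,1]<230)]
    for z in (.114,.099,.084):
        q=np.array([bp('w',p,z,K)[:2] for p in h])
        A=np.c_[2*q,np.ones(len(q))];s=np.linalg.lstsq(A,(q**2).sum(1),rcond=None)[0]
        print(z,np.round(s[:2],4),'r',round(float(np.sqrt(s[2]+s[0]**2+s[1]**2)),4))
k=cal('wrist');fit(cv2.imread('pics/w4.png'),(*k[:3],np.load('pics/w4K.npy')))
im=manip.camera('wrist');cv2.imwrite('pics/w5.png',im);fit(im,k)
E
```

```text
clock: 11.2
position: [0.5697, -0.1148, 0.1641]
ee_rot: [0.682, 0.732, 0.0, 0.0]
ft_force: [0.7, 0.1, 0.6]
grip_width: 0.148
grasp_force: 0.0
(array([ 0.39, -0.04,  0.11]), 'tooly dir deg', np.float64(4.0))
0.114 [ 0.569 -0.103] r 0.0543
0.099 [ 0.5696 -0.1113] r 0.0611
0.084 [ 0.5702 -0.1196] r 0.0679
0.114 [ 0.5704 -0.1018] r 0.0473
0.099 [ 0.5711 -0.1093] r 0.0532
0.084 [ 0.5718 -0.1168] r 0.0592
```

View pics/w5.png

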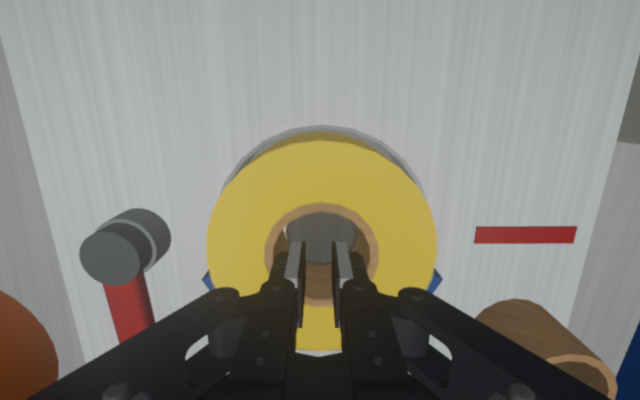

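```bash
python3 -m jog '[{"grip":0.8,"slide":[0.4,0.05,0],"yaw":0},{"grip":0.9,"slide":[0,0,0],"yaw":0},{"grip":0.9,"slide":[0,0,-2],"yaw":0},{"grip":0.5,"slide":[0,0,-2.5],"yaw":0},{"grip":-0.43,"slide":[0,0,0],"yaw":0},{"grip":-0.43,"slide":[0,0,0],"yaw":0},{"grip":-0.43,"slide":[0,0,0],"yaw":0},{"grip":-0.43,"slide":[0,0,0],"yaw":0}]' 20
python3 -m jog '[{"grip":-0.43,"slide":[0,0,1],"yaw":0},{"grip":-0.43,"slide":[0,0,1],"yaw":0},{"grip":-0.43,"slide":[0,0,1],"yaw":0},{"grip":-0.43,"slide":[0,0,0.5],"yaw":0},{"grip":-0.43,"slide":[0,0,0.5],"yaw":0},{"grip":-0.43,"slide":[0,0,0],"yaw":0}]' 20
```

```text
clock: 12.05
position: [0.5695, -0.1101, 0.2081]
ee_rot: [0.682, 0.732, -0.0, -0.001]
ft_force: [-0.5, -0.3, 0.2]
grip_width: 0.715
grasp_force: 0.0
clock: 12.65
position: [0.5696, -0.1103, 0.1682]
ee_rot: [0.682, 0.732, -0.0, -0.0]
ft_force: [0.2, 1.2, -0.7]
grip_width: 0.715
grasp_force: 0.0
```

```bash
python3 -m jog '[{"grip":-0.43,"slide":[0,0,0.3],"yaw":0},{"grip":-0.43,"slide":[0,0,0.3],"yaw":0},{"grip":-0.43,"slide":[0,0,0.3],"yaw":0},{"grip":-0.43,"slide":[0,0,0],"yaw":0}]' 20
python3 -m jog '[{"grip":-0.43,"slide":[0,0,0.3],"yaw":0},{"grip":-0.43,"slide":[0,0,0.3],"yaw":0},{"grip":-0.43,"slide":[0,0,0],"yaw":0}]' 20
python3 -m jog '[{"grip":-0.43,"slide":[0,0,0.2],"yaw":0},{"grip":-0.43,"slide":[0,0,0.2],"yaw":0},{"grip":-0.43,"slide":[0,0,0],"yaw":0}]' 20
```

```text
clock: 13.05
position: [0.5699, -0.1103, 0.1598]
ee_rot: [0.682, 0.732, 0.0, 0.0]
ft_force: [0.9, 0.2, 0.9]
grip_width: 0.718
grasp_force: 0.0
clock: 13.35
position: [0.5699, -0.1103, 0.1535]
ee_rot: [0.682, 0.732, -0.0, 0.0]
ft_force: [0.0, -0.3, 0.2]
grip_width: 0.713
grasp_force: 0.0
clock: 13.65
position: [0.57, -0.1104, 0.1512]
ee_rot: [0.682, 0.732, 0.0, -0.0]
ft_force: [-7.2, 2.5, 21.0]
grip_width: 0.714
grasp_force: 10.4
```

```bash
for i in 1; do python3 -m jog '[{"grip":-0.43,"slide":[0,0,0.2],"yaw":0},{"grip":-0.43,"slide":[0,0,0.1],"yaw":0},{"grip":-0.43,"slide":[0,0,0],"yaw":0}]' 20; done
python3 -m jog '[{"grip":-0.43,"slide":[0,0,0.2],"yaw":0},{"grip":-0.43,"slide":[0,0,0],"yaw":0}]' 20
```

```text
clock: 13.95
position: [0.5701, -0.1106, 0.1508]
ee_rot: [0.682, 0.732, 0.001, -0.001]
ft_force: [-21.3, 7.1, 54.0]
grip_width: 0.714
grasp_force: 26.8
clock: 14.15
position: [0.5703, -0.1108, 0.1505]
ee_rot: [0.682, 0.732, 0.002, -0.001]
ft_force: [-29.4, 8.8, 74.7]
grip_width: 0.718
grasp_force: 37.4
```

```bash
python3 -m jog '[{"grip":-0.43,"slide":[0,0,-0.6],"yaw":0},{"grip":-0.43,"slide":[0,0,-4],"yaw":0},{"grip":-0.43,"slide":[0,0,-4],"yaw":0},{"grip":-0.43,"slide":[4,0,-4],"yaw":0},{"grip":-1,"slide":[4,0,0],"yaw":0},{"grip":-1,"slide":[0,0,0],"yaw":0},{"grip":-1,"slide":[0,0,0],"yaw":0}]' 20
python3 - <<'E'
from h import *
k=cal('wrist');np.save('pics/w6K.npy',k[3]);im=manip.camera('wrist');cv2.imwrite('pics/w6.png',im);print(manip.get_obs()['position'])
E
```

```text
clock: 14.85
position: [0.5644, -0.0339, 0.2658]
ee_rot: [0.681, 0.733, -0.0, -0.0]
ft_force: [0.2, -0.1, -0.8]
grip_width: 1.002
grasp_force: 0.0
[ 0.56424095 -0.03533214  0.26576247]
```

View pics/w6.png

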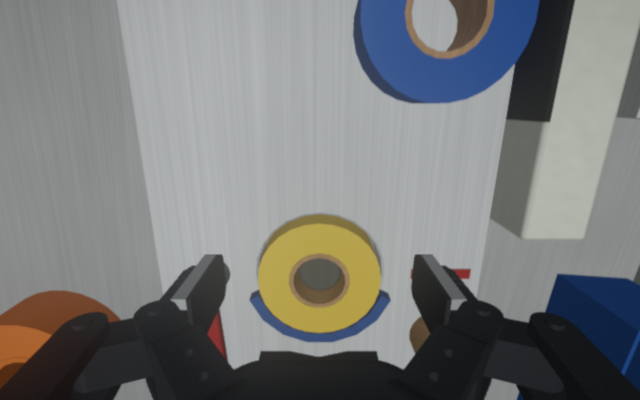

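```bash
cat >> h.py <<'E'
from scipy.optimize import least_squares
def reelfit(im,K,vlo=150):
    hsv=cv2.cvtColor(im,cv2.COLOR_BGR2HSV)
    m=cv2.inRange(hsv,(20,80,vlo),(32,255,255))
    c=max(cv2.findContours(m,cv2.RETR_EXTERNAL,cv2.CHAIN_APPROX_NONE)[0],key=cv2.contourArea)
    h=cv2.convexHull(c)[:,0].astype(float)
    O=-K[3][:3,:3].T@K[3][:3,3]
    D=np.array([bp('w',p,0,K)-O for p in h])
    def res(s):
        q=O+D*((s[2]-O[2])/D[:,2])[:,None];return np.hypot(q[:,0]-s[0],q[:,1]-s[1])-.055
    r=least_squares(res,[.57,-.11,.09],loss='soft_l1',f_scale=.001);return np.round(r.x,4),cv2.boundingRect(c),round(float(np.std(r.fun)),5)
E
python3 - <<'E'
from h import *
k=cal('wrist')
for v in(110,130,150,170): print(reelfit(cv2.imread('pics/w6.png'),(*k[:3],np.load('pics/w6K.npy')),v))
im=cv2.imread('pics/w2.png');im[230:]=0
K2=cal('wrist')
# blue reel reference (top .114 known): not needed
print(im[60,325],cv2.imread('pics/w6.png')[[222,218,216,214],320].tolist())
E
```

```text
(array([ 0.5705, -0.1021,  0.0936]), (258, 215, 123, 118), 0.00159)
(array([ 0.571 , -0.1103,  0.0844]), (258, 215, 123, 118), 0.00187)
(array([ 0.5711, -0.1122,  0.0819]), (258, 223, 123, 110), 0.0001)
(array([ 0.5712, -0.1138,  0.0793]), (258, 224, 123, 108), 0.00018)
[ 91 177 196] [[65, 117, 132], [65, 115, 129], [67, 116, 130], [97, 125, 132]]
```

Run:
```python
from h import *
k=cal('wrist')
im=manip.camera('wrist');print(reelfit(im,k,150))
im=cv2.imread('pics/w5.png');im[290:]=0
T=np.load('pics/w4K.npy').copy();T[:3,3]-=T[:3,:3]@np.array([.0004,-.0054,.0002])
print('w5',reelfit(im,(*k[:3],T),150))
o=manip.get_obs();print(o['position'],to([.480,-.236,.25]))
# clamp handle in top view
im=manip.camera('top');hsv=cv2.cvtColor(im,cv2.COLOR_BGR2HSV)
m=cv2.inRange(hsv,(0,130,60),(8,255,255))|cv2.inRange(hsv,(172,130,60),(180,255,255));m[:200]=0;m[230:]=0;m[:,:345]=0;m[:,410:]=0
ys,xs=np.nonzero(m);print(xs.min(),xs.max(),ys.min(),ys.max())
q=np.array([bp('top',p,.098)[:2] for p in zip(xs,ys)]);mu=q.mean(0);u=np.linalg.svd(q-mu)[2][0];print(mu,u,np.arctan2(*u[::-1]))
for d in manip.masks_of('clamp_grip','top')[:3]:print(d['conf'],d['centre'],bp('top',d['centre'],.128))
```

```text
(array([ 0.5712, -0.1122,  0.0816]), (259, 222, 122, 109), 0.0001)
w5 (array([ 0.5713, -0.1115,  0.0947]), (206, 140, 231, 150), 0.00148)
[ 0.56421565 -0.03608441  0.26580062] (array([-19.35,  -9.8 ,   1.6 ]), 'tooly dir deg', np.float64(4.0))
355 394 211 221
[ 0.47838647 -0.18308714] [-0.12072814  0.99268561] 1.691819683378756
0.93 [375.6, 212.8] [ 0.48341899 -0.1825948   0.128     ]
```

```bash
python3 -m jog '[{"grip":-1,"slide":[-3.92,-1.84,0],"yaw":0},{"grip":-1,"slide":[-3.92,-1.84,0],"yaw":0},{"grip":-1,"slide":[-3.92,-1.84,0],"yaw":0},{"grip":-1,"slide":[-3.92,-1.84,0],"yaw":0},{"grip":-1,"slide":[-3.92,-1.84,0],"yaw":-0.05},{"grip":-1,"slide":[0,0,0],"yaw":0},{"grip":-1,"slide":[0,0,0],"yaw":0}]' 20
python3 - <<'E'
from h import *
print(to([.4863,-.2375,.184]),manip.get_obs()['joint_pos'])
manip.camera('wrist')
for d in manip.masks_of('clamp_grip','wrist')[:3]:print(d['conf'],d['centre'],bp('wrist',d['centre'],.118))
E
```

```text
clock: 15.75
position: [0.4857, -0.2389, 0.2661]
ee_rot: [0.665, 0.747, -0.0, -0.0]
ft_force: [0.5, 0.7, 0.2]
grip_width: 0.996
grasp_force: 0.0
(array([0.13, 0.07, 8.21]), 'tooly dir deg', np.float64(6.7)) [-0.49159627  0.25166526  1.00686118  1.77689317 -0.22460167  1.23623536
  0.6922067 ]
0.85 [317.0, 109.4] [ 0.47810547 -0.1674776   0.118     ]
```

```bash
python3 -m jog '[{"grip":-1,"slide":[0.1,0.05,2.5],"yaw":0},{"grip":-1,"slide":[0,0,2.5],"yaw":0},{"grip":-1,"slide":[0,0,2.2],"yaw":0},{"grip":-1,"slide":[0,0,0.8],"yaw":0},{"grip":0.8,"slide":[0,0,0],"yaw":0},{"grip":0.8,"slide":[0,0,0],"yaw":0},{"grip":0.8,"slide":[0,0,0],"yaw":0},{"grip":0.8,"slide":[0,0,0],"yaw":0}]' 25
```

```text
clock: 16.65
position: [0.4875, -0.2361, 0.1871]
ee_rot: [0.663, 0.749, 0.0, 0.001]
ft_force: [0.3, -0.2, -0.3]
grip_width: 0.329
grasp_force: 0.0
```

Still closing; wait a little, then start the swing back.

```bash
python3 -m jog '[{"grip":0.8,"slide":[0,0,0],"yaw":0},{"grip":0.8,"slide":[0,0,0],"yaw":0},{"grip":0.8,"slide":[0,0,0],"yaw":0}]' 25
python3 -m jog '[{"grip":0.8,"slide":[0.12,1.66,0],"yaw":-0.14},{"grip":0.8,"slide":[0.12,1.66,0],"yaw":-0.14},{"grip":0.8,"slide":[0.12,1.66,0],"yaw":-0.14},{"grip":0.8,"slide":[0.12,1.66,0],"yaw":-0.14},{"grip":0.8,"slide":[0,0,0],"yaw":0}]' 25
python3 - <<'E'
from h import *
o=manip.get_obs();print(np.arctan2(o['position'][1]+.119,o['position'][0]-.4714),to([.5,-.1,.184]))
E
```

```text
clock: 16.95
position: [0.4873, -0.2362, 0.1869]
ee_rot: [0.663, 0.749, 0.0, 0.0]
ft_force: [-1.9, 1.5, 7.3]
grip_width: 0.198
grasp_force: 25.8
clock: 17.45
position: [0.5494, -0.2084, 0.1868]
ee_rot: [0.427, 0.904, 0.001, 0.0]
ft_force: [-3.0, 4.7, 9.0]
grip_width: 0.199
grasp_force: 26.1
-0.8531987326608477 (array([11.51,  3.08,  0.29]), 'tooly dir deg', np.float64(39.5))
```

```bash
python3 -m jog '[{"grip":0.8,"slide":[0.12,1.66,0],"yaw":-0.14},{"grip":0.8,"slide":[0.12,1.66,0],"yaw":-0.14},{"grip":0.8,"slide":[0.12,1.66,0],"yaw":-0.14},{"grip":0.8,"slide":[0.12,1.66,0],"yaw":-0.14},{"grip":0.8,"slide":[0.12,1.66,0],"yaw":-0.14},{"grip":0.8,"slide":[0.12,1.66,0],"yaw":-0.14},{"grip":0.8,"slide":[0,0,0],"yaw":0},{"grip":0.8,"slide":[0,0,0],"yaw":0}]' 25
python3 - <<'E'
from h import *
o=manip.get_obs();print(np.arctan2(o['position'][1]+.119,o['position'][0]-.4714),to([.5,-.1,.184]))
im=manip.camera('wrist');cv2.imwrite('pics/w7.png',im);K=cal('wrist');np.save('pics/w7K.npy',K[3])
hsv=cv2.cvtColor(im,cv2.COLOR_BGR2HSV)
m=cv2.inRange(hsv,(0,120,50),(9,255,255))|cv2.inRange(hsv,(172,120,50),(180,255,255))
n,l,s,c=cv2.connectedComponentsWithStats(m)
for i in range(1,n):
    if s[i,4]>30: print(s[i],c[i])
E
```

```text
clock: 18.25
position: [0.5907, -0.1233, 0.1869]
ee_rot: [0.025, 1.0, 0.0, -0.001]
ft_force: [-7.1, 1.5, 8.3]
grip_width: 0.198
grasp_force: 26.2
-0.03568364620315306 (array([9.17, 1.88, 0.3 ]), 'tooly dir deg', np.float64(87.2))
[ 299   25   37  218 7076] [317.45887507 130.67750141]
```

```bash
python3 -m jog '[{"grip":0.8,"slide":[0.08,0.7,0],"yaw":-0.05},{"grip":0.8,"slide":[0.02,0.45,0],"yaw":-0.046},{"grip":0.8,"slide":[0,0,0],"yaw":0},{"grip":0.8,"slide":[0,0,0],"yaw":0}]' 25
python3 - <<'E'
from h import *
o=manip.get_obs();print(np.arctan2(o['position'][1]+.119,o['position'][0]-.4714))
def marks(im,K,z):
    hsv=cv2.cvtColor(im,cv2.COLOR_BGR2HSV)
    m=cv2.inRange(hsv,(0,120,50),(9,255,255))|cv2.inRange(hsv,(172,120,50),(180,255,255))
    n,l,s,c=cv2.connectedComponentsWithStats(m)
    for i in range(1,n):
        if s[i,4]>60:
            ys,xs=np.nonzero(l==i);q=np.array([bp('w',p,z,K)[:2] for p in zip(xs,ys)]);mu=q.mean(0);u=np.linalg.svd(q-mu,full_matrices=False)[2][0]
            t=(q-mu)@u;print(s[i],'mean',np.round(mu,4),'dir',round(float(np.arctan(u[1]/u[0])),4),'len',round(float(np.ptp(t)),4))
k=cal('wrist')
for n in('w0','w1','w4','w6'):
    print(n);marks(cv2.imread(f'pics/{n}.png'),(*k[:3],np.load(f'pics/{n}K.npy')),.07)
print('arm z w0,w1');
for n in('w0','w1'): marks(cv2.imread(f'pics/{n}.png'),(*k[:3],np.load(f'pics/{n}K.npy')),.098)
E
```

```text
clock: 18.7
position: [0.5905, -0.112, 0.1869]
ee_rot: [-0.023, 1.0, 0.0, -0.0]
ft_force: [-3.6, 1.0, 6.4]
grip_width: 0.199
grasp_force: 26.0
0.058568987426842405
w0
[ 263  178   66   81 1244] mean [ 0.5409 -0.1073] dir 0.2377 len 0.1093
[331 302  21  33 188] mean [ 0.6833 -0.1022] dir 0.0759 len 0.0522
[561 306  19  17 221] mean [0.7772 0.168 ] dir 0.5014 len 0.0251
w1
[ 299   53   26  152 3284] mean [ 0.5337 -0.1045] dir 0.2481 len 0.1139
[261 270  16  51 388] mean [ 0.6833 -0.1022] dir 0.0817 len 0.0531
w4
[ 474  237  101   15 1469] mean [ 0.6841 -0.1031] dir 0.0712 len 0.0546
[ 106  287   46   57 1490] mean [ 0.4594 -0.1651] dir 1.3871 len 0.0426
w6
[453 270  17   8 106] mean [ 0.7045 -0.1017] dir -0.1641 len 0.0163
[207 314  19  43 360] mean [ 0.4745 -0.1876] dir -1.4213 len 0.0501
arm z w0,w1
[ 263  178   66   81 1244] mean [ 0.532  -0.1016] dir 0.2377 len 0.1002
[331 302  21  33 188] mean [ 0.6626 -0.0969] dir 0.0759 len 0.0479
[561 306  19  17 221] mean [0.7488 0.151 ] dir 0.5014 len 0.023
[ 299   53   26  152 3284] mean [ 0.5315 -0.1045] dir 0.2481 len 0.1011
[261 270  16  51 388] mean [ 0.6643 -0.1024] dir 0.0817 len 0.0471
```

```bash
python3 -m jog '[{"grip":-0.2,"slide":[0,0.15,0],"yaw":0},{"grip":-0.2,"slide":[0,0,0],"yaw":0},{"grip":-0.2,"slide":[0,0,0],"yaw":0},{"grip":-1,"slide":[0,0,-2],"yaw":0},{"grip":-1,"slide":[0,0,-2.5],"yaw":0},{"grip":-1,"slide":[0,0,-2],"yaw":0},{"grip":-1,"slide":[0,0,0],"yaw":0},{"grip":-1,"slide":[0,0,0],"yaw":0}]' 25
cat >> h.py <<'E'
def arm(im,K):
    hsv=cv2.cvtColor(im,cv2.COLOR_BGR2HSV)
    m=cv2.inRange(hsv,(0,120,50),(9,255,255))|cv2.inRange(hsv,(172,120,50),(180,255,255))
    n,l,s,c=cv2.connectedComponentsWithStats(m)
    for i in range(1,n):
        if s[i,4]>60:
            z=.098 if s[i,4]>800 else .07
            ys,xs=np.nonzero(l==i);q=np.array([bp('w',p,z,K)[:2] for p in zip(xs,ys)]);mu=q.mean(0);u=np.linalg.svd(q-mu,full_matrices=False)[2][0]
            if u[0]<0:u=-u
            print(s[i],'mean',np.round(mu,4),'dir',round(float(np.arctan(u[1]/u[0])),4),'at mark x .6570 y',round(float(mu[1]+(.657-mu[0])*u[1]/u[0]),4),'at hinge x',round(float(mu[1]+(.4714-mu[0])*u[1]/u[0]),4))
E
python3 - <<'E'
from h import *
im=manip.camera('wrist');cv2.imwrite('pics/w8.png',im);K=cal('wrist');arm(im,K);print(manip.get_obs()['position'])
o=im.copy();o[290:]=0;print(reelfit(o,K,150))
E
```

```text
clock: 19.5
position: [0.5905, -0.1107, 0.2511]
ee_rot: [-0.023, 1.0, 0.0, 0.0]
ft_force: [0.3, 0.2, -0.0]
grip_width: 0.998
grasp_force: 0.0
[ 304   49   25  156 3609] mean [ 0.533 -0.115] dir 0.0523 at mark x .6570 y -0.1085 at hinge x -0.1182
[317 270  11  52 449] mean [ 0.6826 -0.103 ] dir 0.0618 at mark x .6570 y -0.1045 at hinge x -0.116
[ 0.59026906 -0.11053226  0.2505086 ]
(array([ 0.5709, -0.1105,  0.0791]), (322, 103, 70, 140), 0.00042)
```

```bash
python3 -m jog '[{"grip":-1,"slide":[0,-0.15,2.5],"yaw":0},{"grip":-1,"slide":[0,0,2.5],"yaw":0},{"grip":0.3,"slide":[0,0,1.4],"yaw":0},{"grip":0.8,"slide":[0,0,0],"yaw":0},{"grip":0.8,"slide":[0,0,0],"yaw":0},{"grip":0.8,"slide":[0,0,0],"yaw":0},{"grip":0.8,"slide":[0,0,0],"yaw":0},{"grip":0.8,"slide":[0,0,0],"yaw":0}]' 25
python3 -m jog '[{"grip":0.8,"slide":[0,0.24,0],"yaw":-0.02},{"grip":0.8,"slide":[0,0,0],"yaw":0},{"grip":0.8,"slide":[0,0,0],"yaw":0}]' 25
```

```text
clock: 20.35
position: [0.5911, -0.1123, 0.1884]
ee_rot: [-0.023, 1.0, 0.0, 0.001]
ft_force: [-0.8, 0.4, 5.6]
grip_width: 0.201
grasp_force: 25.7
clock: 20.65
position: [0.591, -0.1098, 0.1884]
ee_rot: [-0.033, 0.999, 0.0, 0.001]
ft_force: [-0.5, -0.7, 7.3]
grip_width: 0.2
grasp_force: 26.0
```

```bash
python3 -m jog '[{"grip":0.3,"slide":[0,0,0],"yaw":0},{"grip":-0.2,"slide":[0,0,0],"yaw":0},{"grip":-0.2,"slide":[0,0,0],"yaw":0},{"grip":-1,"slide":[0,0,-2],"yaw":0},{"grip":-1,"slide":[0,0,-2.5],"yaw":0},{"grip":-1,"slide":[0,0,-2],"yaw":0},{"grip":-1,"slide":[0,0,0],"yaw":0},{"grip":-1,"slide":[0,0,0],"yaw":0}]' 25
python3 - <<'E'
from h import *
K=cal('wrist');im=manip.camera('wrist');cv2.imwrite('pics/w9.png',im);arm(im,K);print(manip.get_obs()['position'])
g=cv2.cvtColor(im,cv2.COLOR_BGR2GRAY)
for r in(255,262,268,290): print(r,g[r,300:340].tolist())
E
```

```text
clock: 21.45
position: [0.5905, -0.1097, 0.2521]
ee_rot: [-0.033, 0.999, 0.0, 0.0]
ft_force: [1.1, -0.1, 0.2]
grip_width: 1.001
grasp_force: 0.0
[ 306   50   25  155 3590] mean [ 0.5334 -0.114 ] dir 0.0689 at mark x .6570 y -0.1055 at hinge x -0.1183
[315 272   9  49 441] mean [ 0.6843 -0.1029] dir 0.0673 at mark x .6570 y -0.1047 at hinge x -0.1172
[ 0.59018429 -0.10955011  0.25147796]
255 [178, 178, 178, 178, 178, 178, 178, 178, 178, 178, 178, 178, 178, 175, 165, 155, 155, 155, 155, 154, 152, 152, 158, 169, 177, 178, 178, 178, 178, 178, 178, 178, 178, 178, 178, 178, 178, 178, 178, 177]
262 [174, 174, 174, 174, 174, 174, 174, 174, 173, 174, 174, 174, 174, 172, 164, 155, 154, 155, 155, 154, 152, 152, 157, 166, 174, 174, 174, 175, 175, 174, 175, 175, 174, 175, 174, 175, 175, 175, 175, 175]
268 [172, 172, 172, 173, 172, 173, 173, 172, 172, 172, 173, 172, 169, 156, 147, 153, 154, 155, 154, 154, 152, 151, 150, 145, 150, 166, 173, 173, 173, 173, 173, 173, 173, 173, 173, 173, 173, 173, 173, 173]
290 [173, 173, 174, 173, 173, 174, 174, 174, 174, 173, 174, 174, 171, 155, 104, 90, 91, 90, 90, 91, 91, 90, 90, 96, 128, 162, 173, 174, 174, 174, 174, 174, 175, 174, 174, 174, 174, 174, 175, 174]
```

```bash
python3 -m jog '[{"grip":-1,"slide":[0,0,-3],"yaw":0},{"grip":-1,"slide":[0,0,-3],"yaw":0},{"grip":-1,"slide":[0,0,0],"yaw":0},{"grip":-1,"slide":[0,0,0],"yaw":0}]' && python3 -c "
from workcell import manip
print(manip.hand_in())"
```

```text
clock: 21.9
position: [0.5904, -0.1097, 0.3116]
ee_rot: [-0.033, 0.999, 0.0, -0.0]
ft_force: [0.2, -0.4, -0.1]
grip_width: 1.001
grasp_force: 0.0
the job is handed in; nothing more can be done
None
```

The yellow reel is loaded and pressed home on the hub, the red arm is back over it with its pointer within about 0.005 rad of the red mark, and the job was handed in at 21.9 s; the hand-in returned no verdict.

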